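Shut the rack's flap shelf and tug-test its snap catch

TASK

Fold the steel rack's flap shelf up by its black grip and press it home until the roller catch snaps. Then prove that the catch holds: pull the grip straight back towards the open side, let the pull rise slowly to about 10 newtons, keep it there for half a second, and stop at that: the catch must not be dragged open. Ease off and let go, leaving the flap fully shut and the masala dabba, the ghee pot and the two blue cups standing where they were.

Things in the scene. Friction and masses are not known exactly. Their poses are not given: they have to be found in the camera images.
- rack: Steel rod rack, 440 mm wide, 205 deep, 225 high, fixed to a low tiled wall (260 mm high). Origin on the counter (z = 0) below the middle of the flap's hinge line. x axis: level, from the open front into the rack, to the wall; y along its width. Its shelf is 50 mm above the counter; a 150 mm wooden board stands fixed at its +y end. A cross rail 55 mm behind the hinge line, 215 mm up, carries the catch.
- flap (a joint): Angle a of the flap, rad: 0 = upright, fully shut on its stops; 1.55 = folded down level, out of the rack's front (rack -x). Steel sheet 420 mm wide, 185 mm from hinge to free edge, about 0.4 kg with its grip, hinged along the rack's bottom front edge. Friction hinges (0.55 N m, 2.4 N at the grip) hold it at any angle, so it stays up near shut even when not caught.
- hinge_mid (a point): Middle of the flap's hinge line, 50 mm above the counter. The hinge line runs along the rack's y axis.
- grip_mid (a point): Middle of the black grip, a round bar 14 mm thick, 90 mm long, along rack y, in a 120 mm wide steel loop, 45 mm beyond the flap's free edge. At flap angle a it lies 230 sin(a) - 3.5 cos(a) mm out from the hinge line (rack -x) and 230 cos(a) + 3.5 sin(a) mm above it. It can be pinched across the bar from above at any angle; the bar turns between the pads as the flap swings.
- catch: White double roller catch, 56 mm wide, mid rail, 165 mm above the hinge (origin: above hinge_mid). Closing: the flap's arrow-headed striker meets the two sprung rollers at 0.13 rad, the push at the grip climbs to 15-22 N at 0.045 rad, then they snap behind its head and the flap goes home to 0. Once caught it gives only about 1 mm at the grip for a pull of 10 N; at 15-20 N the catch lets go.
- masala_dabba: Closed round steel spice box, 149 mm wide, 68 mm high, on the rack's shelf, at its -y end. Origin under its centre. Leave alone.
- cup_large: Blue plastic measuring cup, 68 mm wide, 50 mm high, with a flat handle, on the rack's shelf. Origin under its centre. Leave alone.
- cup_small: Blue plastic measuring cup, 54 mm wide, 40 mm high, with a flat handle, on the rack's shelf. Origin under its centre. Leave alone.
- ghee_pot: Steel ghee pot with dark screw lid, 86 mm wide, 115 mm high, on the counter in front of the rack. Origin under its centre. Leave alone.

How it is judged:
By the outcome, as a careful person would: the job done as asked, in the order asked, and still so for the second after the job is handed in, with the robot touching nothing.
It also fails if it takes over 72 s, if anything falls off the work surface, if the arm or the gripper's body presses on something with over 40 N, if the wrist force passes 120 N, or if a joint passes its speed limit or range.

ROBOT

A 6-joint arm with a two-finger parallel gripper is mounted at the origin on the work surface. World frame = base frame: x ahead of the robot, y to its left, z up, the work surface at z = 0. Lengths are in m, angles in degrees, forces in N, time in s.
With the tool pointing down it reaches from about 0.4 to 0.825 m from the base axis. Payload 7 kg.
Tool frame: the origin (TCP) lies at the very end of the fingers, on their centre line; the grasp point (between the pads) lies 19 mm behind it (ctrl.tcp_to_grasp is the distance from the TCP to the grasp point, in m); z points along the fingers, x is the direction in which the jaws open and shut, and the axes are right-handed (so a half turn about z gives the same grasp; the last joint's range is limited). The gripper opens to 88 mm and grips with 3 to 60 N. Pads are 19 mm wide; open, the fingers measure 130 mm over their backs; the gripper's body (78 mm by 193 mm) begins 47 mm behind the grasp point.
Start: joints at [16.507, 20.546, 0.682, 0, -70.136, -16.507], TCP at [0.675, -0, 0.227] pointing down, gripper open.
Joint ranges: [-176.03, 176.03], [-82.01, 121.73], [-58.28, 71.71], [-173.87, 95.51], [-174.79, -0.11], [-173.66, 173.66]. Speed limits (degrees/s): [136.94, 136.94, 172.46, 180, 180, 180].

INTERFACE

Orientations are given as [roll, pitch, yaw] about the fixed x, y, z axes, in that order (R = Rz(yaw) Ry(pitch) Rx(roll)).
In Python, from plant import sensors, vision, ticket, ctrl gives the robot as it stands. The module is installed in compiled form; this text tells all that it offers.
- The arm moves only by the tool drive_tool, never from a script. Its argument "moves" is a list of rows, each a list of 6 numbers: the shift along the tool's x, y, z in units of 0.15 m (1.0 is 0.15 m), then the turn, a rotation vector about the tool's x, y, z in units of 60 degrees (1.0 is 60 degrees). In form: [[dx, dy, dz, rx, ry, rz], ...]. A call has 1 to 8 rows; each row is the pose to reach, as a shift and turn from the pose measured when the call began, along the tool's axes at that moment; what a row does not reach only later rows make up. A row lasts 1/10 s, in which the tool goes at most 50 mm and 8.59 degrees, less where a joint would pass 70% of its speed; a pose out of reach is approached as far as the arm can. A call with a number of a shift or a turn outside -1 to 1 is refused whole. A call with a gripper value outside its range is refused whole. "fingers" is the opening, from -1 (shut) to 1 (fully open), set as the call begins (left out, the last holds). The fingers move at their own pace and stop on an object; the grip force is fixed at half the most. Time passes only in rows, so rows that repeat a pose let the fingers close. It gives the time, the measured TCP pose, the force and the opening at its end, in the units of the state.
- sensors.get_obs(): the state, without advancing time (a new reading comes with each control period).
- vision.snapshot(name): name is "scene" or "side" or "wrist"; returns a dict with "pixels" (420x560x3 uint8, red, green, blue), "fx", "fy", "cx", "cy" (pixels), "k1" (the pictures are not rectified: a ray, as slopes to the right and down, at radius r is drawn at 1 + k1 r^2 times it, then the intrinsics apply), "R" (3x3) and "t" (3): a world point X has camera coordinates R X + t. Camera axes: x right, y down, z forward; pixel columns grow to the right and rows downward; lengths in m; the calibration is good to about 2 mm. A picture is of the moment at which its call begins. There is no depth.
- ticket.close_job(): hands the job in, once; it reports no verdict.
The state is a dict: "clock": time; "joint_pos": joint angles; "qvel": joint speeds; "tau": joint torques, N m; "tool_pos": TCP position; "orientation": TCP orientation; "force": force on the tool from outside, world axes, zero at the start; "moment": the same for the moment, N m; "opening": finger opening in m.
Only numpy, scipy, OpenCV 4.12 (cv2) and the standard library are available. Lean on these libraries where they do the work, as an engineer would, in place of code of your own. Each camera call takes 0.05 s, during which the arm holds its last target.

## Working session

There is one attempt and no reset: what is moved stays moved. The work goes in short steps, Python scripts to look and compute and a tool call to move; the robot and the scene stay as the last step left them, time stands still between calls to the robot, and variables do not carry over. Pictures are saved under pics/ and viewed, and the job is handed in when it is done.

Besides the shell and the picture viewer there is one more tool, called after ">>>" by a JSON object that holds its "method" and its "body". drive_tool: Moves the arm, as the interface text tells. Shifts and turns lie within -1 to 1; 1 stands for 0.15 m of shift or 60 degrees of turn. Its arguments: {"type":"object","properties":{"moves":{"type":"array"},"fingers":{"type":"number"}},"required":["moves"]}

```bash
mkdir -p pics
python3 - <<'E'
from plant import sensors, vision, ctrl
import cv2, numpy as np
o=sensors.get_obs()
for k,v in o.items(): print(k,np.round(v,4))
print(ctrl.tcp_to_grasp)
for n in ["scene","side","wrist"]:
    s=vision.snapshot(n)
    cv2.imwrite(f"pics/{n}0.png",s["pixels"][:,:,::-1])
    np.savez(f"{n}0.npz",**s)
    print(n,s["fx"],s["fy"],s["cx"],s["cy"],s["k1"],np.round(s["R"],3).tolist(),np.round(s["t"],3))
E
```

```text
clock 0.0
joint_pos [ 1.65037e+01  2.05915e+01  6.33800e-01 -2.00000e-02 -7.01370e+01
 -1.65074e+01]
qvel [-0.0162 -0.0554 -0.0083  0.0033  0.1198 -0.0029]
tau [-8.00000e-04 -5.82727e+01  2.93058e+01  6.99750e+00  6.90000e-03
 -2.00000e-04]
tool_pos [ 6.745e-01 -1.000e-04  2.256e-01]
orientation [-1.799911e+02 -9.620000e-02  1.799894e+02]
force [ 1.0791 -0.2363  0.2518]
moment [-0.0196 -0.0034 -0.0164]
opening 0.0878
0.0188
scene 476.2382172823964 476.2382172823964 277.422448097416 203.84142903427414 -0.13560849849360948 [[-0.332, 0.943, 0.016], [0.636, 0.236, -0.735], [-0.697, -0.234, -0.678]] [ 0.065 -0.247  1.628]
side 495.2617720222618 495.2617720222618 276.9478697190874 201.35028181328204 0.004756678685929756 [[-0.776, -0.631, -0.007], [-0.403, 0.504, -0.764], [0.486, -0.59, -0.645]] [0.508 0.281 1.193]
wrist 321.8160844064508 321.8160844064508 278.20059511872665 209.504902985457 0.012731211807752354 [[-1.0, -0.0, 0.002], [0.0, 0.967, 0.256], [-0.002, 0.256, -0.967]] [ 0.673 -0.031  0.391]
```

View pics/scene0.png

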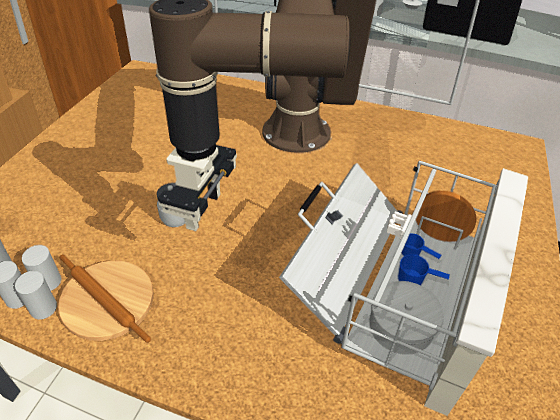

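View pics/side0.png

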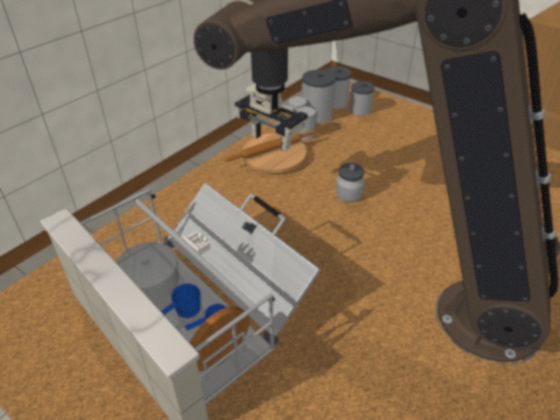

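View pics/wrist0.png

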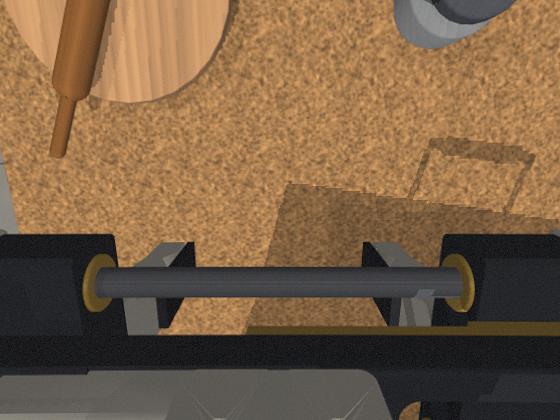

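Run:
```python
import cv2
a=cv2.imread("pics/scene0.png")[140:400,260:540]; cv2.imwrite("pics/scz.png",cv2.resize(a,None,fx=2.3,fy=2.3,interpolation=cv2.INTER_CUBIC))
a=cv2.imread("pics/side0.png")[150:410,40:340]; cv2.imwrite("pics/siz.png",cv2.resize(a,None,fx=2.3,fy=2.3,interpolation=cv2.INTER_CUBIC))
```

```text
(no output)
```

View pics/scz.png

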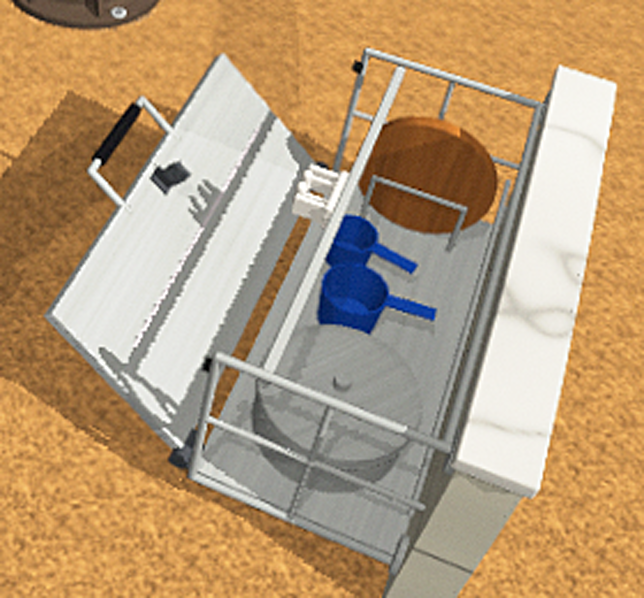

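View pics/siz.png

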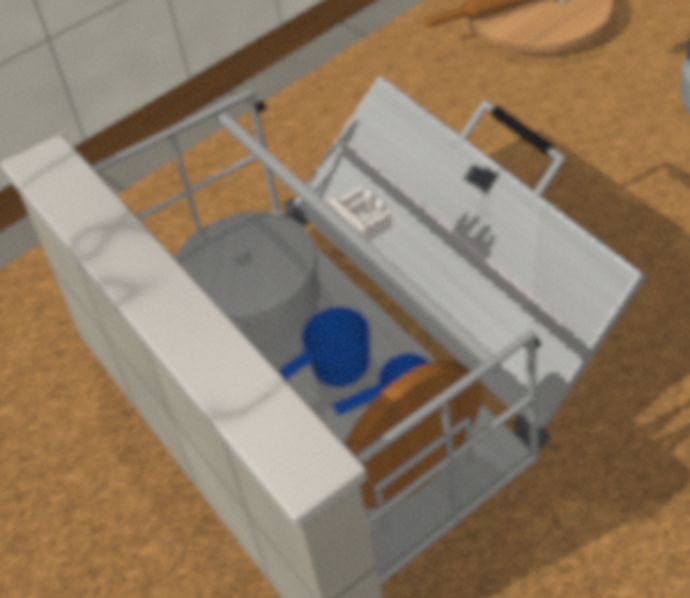

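```bash
cat > h.py <<'E'
import numpy as np, cv2
def ray(s,uv):
    k=float(s["k1"]); K=np.array([[s["fx"],0,s["cx"]],[0,s["fy"],s["cy"]],[0,0,1]],float)
    # drawn = r(1+k1 r^2): standard opencv model
    p=cv2.undistortPoints(np.array([[uv]],float),K,np.array([k,0,0,0.]))[0,0]
    R=np.array(s["R"]); c=-R.T@np.array(s["t"]); d=R.T@np.array([p[0],p[1],1]); return c,d/np.linalg.norm(d)
def tri(s1,u1,s2,u2):
    c1,d1=ray(s1,u1);c2,d2=ray(s2,u2)
    A=np.stack([d1,-d2],1); l=np.linalg.lstsq(A,c2-c1,rcond=None)[0]
    p,q=c1+l[0]*d1,c2+l[1]*d2
    return (p+q)/2,np.linalg.norm(p-q)
def proj(s,X):
    R=np.array(s["R"]);x=R@np.array(X)+np.array(s["t"]);x=x[:2]/x[2];x=x*(1+float(s["k1"])*(x@x))
    return float(s["fx"])*x[0]+float(s["cx"]),float(s["fy"])*x[1]+float(s["cy"])
E
python3 - <<'E'
from h import *
a=dict(np.load("scene0.npz"));b=dict(np.load("side0.npz"))
def black(s,x0,x1,y0,y1):
    g=s["pixels"][y0:y1,x0:x1].max(2)<55
    n,l,st,c=cv2.connectedComponentsWithStats(g.astype(np.uint8))
    i=1+np.argmax(st[1:,4]); ys,xs=np.where(l==i); P=np.stack([xs+x0,ys+y0],1).astype(float); m=P.mean(0)
    w=np.linalg.svd(P-m,full_matrices=False)[2][0]; t=(P-m)@w
    print(len(P),m,m+w*t.min(),m+w*t.max()); return m,m+w*t.min(),m+w*t.max()
A=black(a,290,330,175,225);B=black(b,245,290,190,225)
print('grip',[tri(a,A[0],b,B[0]),tri(a,A[1],b,B[1]),tri(a,A[2],b,B[2]),tri(a,A[1],b,B[2]),tri(a,A[2],b,B[1])])
P={'cD':((281.7,277.4),(205.2,184.8)),'cB':((356.5,164.3),(318.7,269.6)),
'postD':((355,294.5),(153,191)), 'postB':((419,162.5),(271.5,299.5)),
'hingeD':((339,338),(168,241)),'hingeB':((401,212),(270.5,337.5))}
for k,(u,v) in P.items(): print(k,tri(a,u,b,v))
E
```

```text
162 [310.33333333 198.03703704] [319.03705264 186.02685186] [301.56606201 210.13491707]
87 [266.81609195 206.50574713] [254.98851946 198.01599421] [277.27355904 214.01204749]
grip [(array([0.52807973, 0.19318513, 0.20037754]), np.float64(0.00017265261931483306)), (array([0.53693391, 0.21736522, 0.24425132]), np.float64(0.012809983165381964)), (array([0.52212415, 0.16822172, 0.15588705]), np.float64(0.013373356948002667)), (array([0.48723662, 0.20228217, 0.2055381 ]), np.float64(0.00115779127471001)), (array([0.57239799, 0.18616537, 0.19967089]), np.float64(0.0001846450703735902))]
cD (array([0.74007852, 0.1984311 , 0.16663276]), np.float64(0.00010643701672923487))
cB (array([0.32594749, 0.25916933, 0.16928843]), np.float64(0.0028907875708887405))
postD (array([0.7704917 , 0.34562155, 0.21999491]), np.float64(0.008510135614142232))
postB (array([0.32886406, 0.41374746, 0.2176611 ]), np.float64(0.00321514619445635))
hingeD (array([0.76128064, 0.33514243, 0.04723635]), np.float64(0.0018613240675630068))
hingeB (array([0.34563301, 0.40084905, 0.06085715]), np.float64(0.002326990288671225))
```

>>> {"method": "drive_tool", "body": {"moves": [[0.06, 0.08, -0.15, 0, 0, -0.13], [0.12, 0.16, -0.3, 0, 0, -0.26], [0.18, 0.24, -0.3, 0, 0, -0.4], [0.24, 0.32, -0.3, 0, 0, -0.53], [0.3, 0.4, -0.3, 0, 0, -0.66], [0.37, 0.48, -0.3, 0, 0, -0.8], [0.43, 0.56, -0.3, 0, 0, -0.93], [0.49, 0.64, -0.3, 0, 0, -1.0]], "fingers": 1}}

```text
clock: 0.95
tool_pos: [0.6006, 0.0964, 0.2706]
orientation: [179.9, -0.1, -119.7]
force: [-0.2, 0.2, 0.3]
opening: 0.0877
```

>>> {"method": "drive_tool", "body": {"moves": [[-0.06, 0.14, 0, 0, 0, -0.12], [-0.12, 0.28, 0, 0, 0, -0.24], [-0.18, 0.42, 0, 0, 0, -0.35], [-0.25, 0.58, 0, 0, 0, -0.35], [-0.32, 0.74, 0, 0, 0, -0.35], [-0.32, 0.74, 0, 0, 0, -0.35]]}}

```text
clock: 1.55
tool_pos: [0.5265, 0.1949, 0.2708]
orientation: [179.9, 0.0, -98.6]
force: [0.8, 1.3, 0.0]
opening: 0.0878
```

Run:
```python
from plant import sensors, vision
import cv2, numpy as np
for n in ["wrist","scene","side"]:
    s=vision.snapshot(n); np.savez(f"{n}1.npz",**s)
    cv2.imwrite(f"pics/{n}1.png",s["pixels"][:,:,::-1])
o=sensors.get_obs();print(o["clock"],o["tool_pos"],o["orientation"],o["force"],o["joint_pos"])
from h import *
print([proj(s_,(.528,.193,.2004)) for s_ in (np.load("wrist1.npz"),np.load("scene1.npz"),s)])
```

```text
1.7 [0.52792428 0.19311167 0.27070782] [ 1.79896615e+02 -3.40313156e-02 -9.86759865e+01] [ 0.41095549  0.38693589 -0.56851376] [ 4.00026881e+01  8.49126419e+00 -9.71840136e+00 -5.80510807e-02
 -7.18841642e+01  4.13393902e+01]
[(np.float64(278.8178606087263), np.float64(215.96648314956028)), (np.float64(310.24000199345255), np.float64(197.96038707465974)), (np.float64(266.86419579809296), np.float64(206.49780487626674))]
```

View pics/wrist1.png

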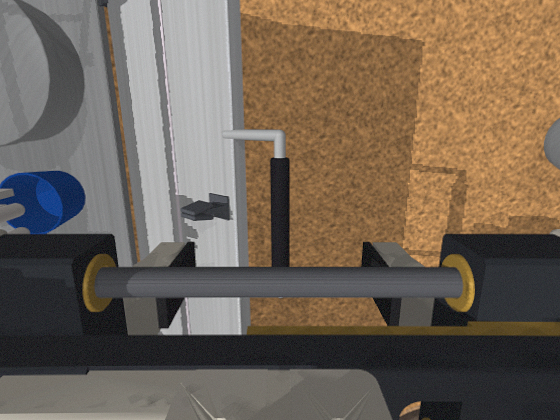

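View pics/scene1.png

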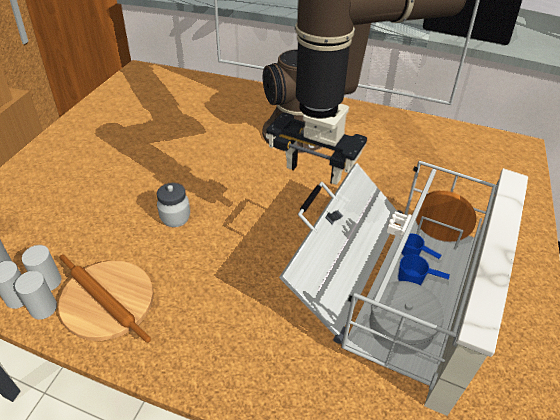

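View pics/side1.png

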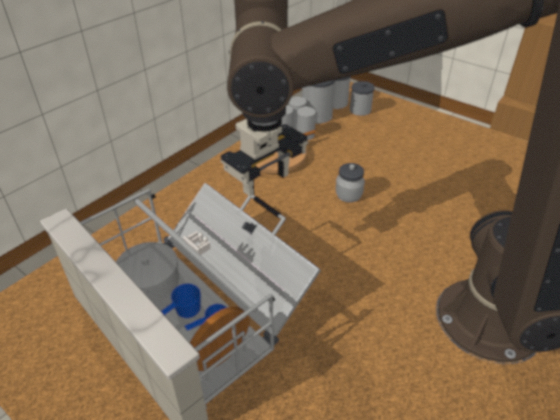

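>>> {"method": "drive_tool", "body": {"moves": [[0, 0, 0.12, 0, 0, 0], [0, 0, 0.25, 0, 0, 0], [0, 0, 0.38, 0, 0, 0], [0, 0, 0.5, 0, 0, 0], [0, 0, 0.59, 0, 0, 0], [0, 0, 0.59, 0, 0, 0]]}}

```text
clock: 2.3
tool_pos: [0.5275, 0.1915, 0.1806]
orientation: [179.8, -0.2, -98.7]
force: [-0.5, -0.6, 0.2]
opening: 0.0873
```

>>> {"method": "drive_tool", "body": {"moves": [[0, 0, 0, 0, 0, 0], [0, 0, 0, 0, 0, 0], [0, 0, 0, 0, 0, 0], [0, 0, 0, 0, 0, 0], [0, 0, 0, 0, 0, 0], [0, 0, 0, 0, 0, 0], [0, 0, 0, 0, 0, 0], [0, 0, 0, 0, 0, 0]], "fingers": -1}}

```text
clock: 3.1
tool_pos: [0.5275, 0.1915, 0.1806]
orientation: [179.8, -0.2, -98.7]
force: [-0.7, 0.2, 0.3]
opening: 0.029
```

Run:
```python
from plant import sensors, vision
import cv2, numpy as np
for n in ["wrist","scene"]:
    s=vision.snapshot(n); np.savez(f"{n}2.npz",**s)
    cv2.imwrite(f"pics/{n}2.png",s["pixels"][:,:,::-1])
o=sensors.get_obs();print(o["clock"],o["tool_pos"],o["orientation"],o["force"],o["opening"])
```

```text
3.2 [0.52747615 0.19151213 0.18062144] [179.78914027  -0.20682962 -98.73397141] [-0.02114246  0.02739408 -0.28754914] 0.02121263325321174
```

View pics/scene2.png

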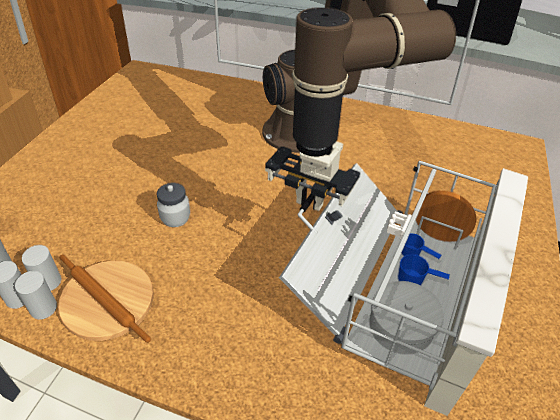

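Still closing; wait.

>>> {"method": "drive_tool", "body": {"moves": [[0, 0, 0, 0, 0, 0], [0, 0, 0, 0, 0, 0], [0, 0, 0, 0, 0, 0], [0, 0, 0, 0, 0, 0]]}}

```text
clock: 3.6
tool_pos: [0.5277, 0.1924, 0.1804]
orientation: [179.8, -0.1, -98.7]
force: [2.0, 5.8, -3.7]
opening: 0.0131
```

```bash
cat > o.py <<'E'
from plant import sensors
import numpy as np
o=sensors.get_obs();f=np.array(o["force"]);p=np.array(o["tool_pos"])
X=np.array([.1495,.9888,0]);H=np.array([.554,.367,.05])
R=__import__("scipy.spatial.transform",fromlist=["Rotation"]).Rotation.from_euler("xyz",o["orientation"],degrees=True).as_matrix()
g=p-R[:,2]*.0188
d=g-H; print(o["clock"],p.round(4),np.round(o["orientation"],2),"F",f.round(2),"Fx",round(f@X,2),"open",round(o["opening"],4),"grasp rack x",round(d@X,4),"up",round(d[2],4),"a",round(np.arctan2(-(d@X),d[2])+.0152,4), "r",round(np.hypot(d@X,d[2]),4),"vel",np.round(o["qvel"],2))
E
python3 o.py
```

```text
3.6 [0.5277 0.1924 0.1804] [ 1.798e+02 -1.300e-01 -9.872e+01] F [ 1.99  5.8  -3.71] Fx 6.03 open 0.0131 grasp rack x -0.1765 up 0.1492 a 0.8844 r 0.2311 vel [ 0.02 -0.04 -0.04  0.04 -0.04  0.13]
```

>>> {"method": "drive_tool", "body": {"moves": [[-0.083, -0.0, -0.091, 0, 0, 0], [-0.14, 0, -0.142, 0, 0, 0], [-0.197, 0, -0.193, 0, 0, 0], [-0.295, 0, -0.267, 0, 0, 0], [-0.385, 0, -0.325, 0, 0, 0], [-0.486, 0, -0.379, 0, 0, 0], [-0.591, 0, -0.427, 0, 0, 0], [-0.591, 0, -0.427, 0, 0, 0]]}}

```text
clock: 4.4
tool_pos: [0.541, 0.282, 0.2464]
orientation: [179.8, -0.1, -98.6]
force: [-7.9, -1.1, 8.9]
opening: 0.013
```

```bash
python3 o.py
```

```text
4.4 [0.541  0.282  0.2464] [ 1.7982e+02 -8.0000e-02 -9.8640e+01] F [-7.93 -1.12  8.89] Fx -2.29 open 0.013 grasp rack x -0.086 up 0.2152 a 0.3954 r 0.2317 vel [-0.59 -0.74 -1.35 -0.03  1.02  0.78]
```

>>> {"method": "drive_tool", "body": {"moves": [[0, 0, 0, 0, 0, 0], [0, 0, 0, 0, 0, 0], [0, 0, 0, 0, 0, 0]]}}

```text
clock: 4.7
tool_pos: [0.541, 0.2827, 0.2467]
orientation: [179.8, -0.0, -98.6]
force: [-1.6, 1.4, 0.9]
opening: 0.013
```

```bash
python3 o.py; python3 o.py
python3 - <<'E'
from plant import vision
from h import *
for n in ["scene","side","wrist"]:
    s=vision.snapshot(n); np.savez(f"{n}3.npz",**s)
    cv2.imwrite(f"pics/{n}3.png",s["pixels"][:,:,::-1])
E
python3 o.py
```

```text
4.7 [0.541  0.2827 0.2467] [ 1.7983e+02 -2.0000e-02 -9.8610e+01] F [-1.56  1.43  0.87] Fx 1.18 open 0.013 grasp rack x -0.0853 up 0.2155 a 0.3921 r 0.2318 vel [-0.06 -0.05 -0.18 -0.03  0.01 -0.06]
4.7 [0.541  0.2827 0.2467] [ 1.7983e+02 -2.0000e-02 -9.8610e+01] F [-1.56  1.43  0.87] Fx 1.18 open 0.013 grasp rack x -0.0853 up 0.2155 a 0.3921 r 0.2318 vel [-0.06 -0.05 -0.18 -0.03  0.01 -0.06]
4.85 [0.541  0.2823 0.2466] [ 1.7982e+02 -4.0000e-02 -9.8630e+01] F [-1.38  1.2   0.69] Fx 0.98 open 0.0132 grasp rack x -0.0857 up 0.2154 a 0.394 r 0.2318 vel [-0.05 -0.03  0.01 -0.03 -0.14 -0.02]
```

View pics/scene3.png

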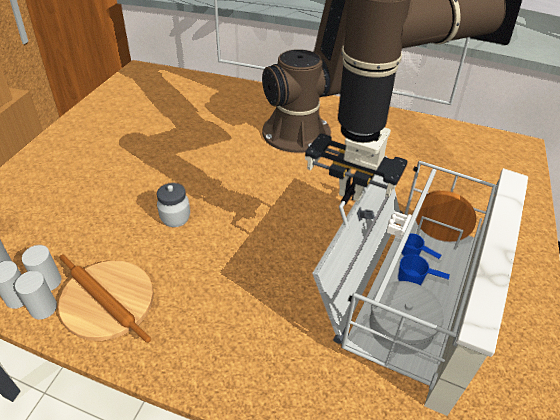

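View pics/wrist3.png

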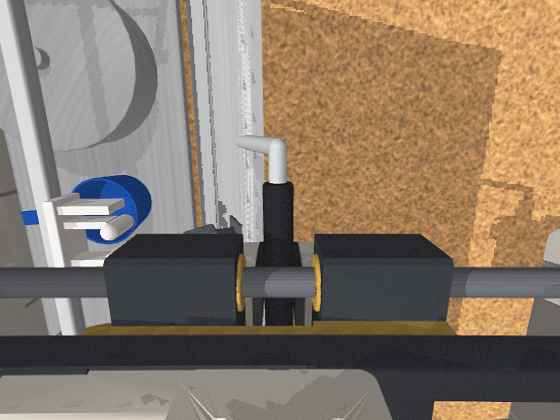

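>>> {"method": "drive_tool", "body": {"moves": [[-0.055, 0, -0.02, 0, 0, 0], [-0.107, 0, -0.038, 0, 0, 0], [-0.16, 0, -0.053, 0, 0, 0], [-0.211, 0, -0.067, 0, 0, 0], [-0.25, 0, -0.075, 0, 0, 0], [-0.285, 0, -0.083, 0, 0, 0], [-0.325, 0, -0.09, 0, 0, 0], [-0.361, 0, -0.095, 0, 0, 0]]}}

```text
clock: 5.65
tool_pos: [0.5489, 0.3358, 0.2613]
orientation: [179.8, -0.1, -98.6]
force: [-3.0, -4.3, 2.5]
opening: 0.013
```

>>> {"method": "drive_tool", "body": {"moves": [[0, 0, 0, 0, 0, 0], [0, 0, 0, 0, 0, 0], [0, 0, 0, 0, 0, 0]]}}

```text
clock: 5.95
tool_pos: [0.549, 0.3365, 0.2613]
orientation: [179.8, -0.0, -98.6]
force: [-1.2, 1.6, -0.9]
opening: 0.0129
```

```bash
python3 o.py
```

```text
5.95 [0.549  0.3365 0.2613] [ 1.7982e+02 -2.0000e-02 -9.8610e+01] F [-1.25  1.63 -0.9 ] Fx 1.43 open 0.0129 grasp rack x -0.0308 up 0.2301 a 0.1485 r 0.2321 vel [-0.2  -0.09 -0.14 -0.03 -0.06  0.12]
```

>>> {"method": "drive_tool", "body": {"moves": [[-0.02, 0, -0.003, 0, 0, 0], [-0.04, 0, -0.005, 0, 0, 0], [-0.06, 0, -0.006, 0, 0, 0], [-0.08, 0, -0.008, 0, 0, 0], [-0.1, 0, -0.009, 0, 0, 0], [-0.115, 0, -0.01, 0, 0, 0], [-0.13, 0, -0.01, 0, 0, 0], [-0.13, 0, -0.01, 0, 0, 0]]}}

```text
clock: 6.75
tool_pos: [0.5513, 0.3518, 0.263]
orientation: [179.7, -0.4, -98.7]
force: [-4.1, -12.5, 5.3]
opening: 0.013
```

```bash
python3 o.py
```

```text
6.75 [0.5513 0.3518 0.263 ] [179.73  -0.43 -98.7 ] F [ -4.14 -12.51   5.26] Fx -12.99 open 0.013 grasp rack x -0.0153 up 0.2318 a 0.0812 r 0.2323 vel [ 0.03 -0.05 -0.11 -0.16  0.56  0.05]
```

>>> {"method": "drive_tool", "body": {"moves": [[-0.04, 0, -0.005, 0, 0, 0], [-0.06, 0, -0.008, 0, 0, 0], [-0.08, 0, -0.01, 0, 0, 0], [-0.1, 0, -0.01, 0, 0, 0], [-0.12, 0, -0.01, 0, 0, 0], [-0.14, 0, -0.01, 0, 0, 0], [-0.15, 0, -0.01, 0, 0, 0], [-0.15, 0, -0.01, 0, 0, 0]]}}

```text
clock: 7.55
tool_pos: [0.5535, 0.3679, 0.2639]
orientation: [179.6, -1.1, -98.8]
force: [-5.1, -21.4, 2.2]
opening: 0.0131
```

```bash
python3 o.py
```

```text
7.55 [0.5535 0.3679 0.2639] [179.56  -1.08 -98.81] F [ -5.05 -21.37   2.19] Fx -21.89 open 0.0131 grasp rack x 0.0012 up 0.2327 a 0.0102 r 0.2327 vel [-0.17 -0.21 -0.2  -0.35  0.28 -0.02]
```

```bash
python3 - <<'E'
from plant import vision
from h import *
for n,c in [("scene",(130,330,290,480)),("side",(140,360,90,330)),("wrist",None)]:
    s=vision.snapshot(n); np.savez(f"{n}4.npz",**s)
    im=s["pixels"][:,:,::-1]
    if c: im=cv2.resize(im[c[0]:c[1],c[2]:c[3]],None,fx=2.7,fy=2.7,interpolation=cv2.INTER_CUBIC)
    cv2.imwrite(f"pics/{n}4.png",im)
E
python3 o.py
```

```text
7.7 [0.5535 0.3679 0.2638] [179.56  -1.06 -98.82] F [ -4.53 -20.01   3.61] Fx -20.47 open 0.013 grasp rack x 0.0012 up 0.2326 a 0.0102 r 0.2326 vel [ 0.04  0.02 -0.08 -0.04  0.06  0.06]
```

View pics/scene4.png

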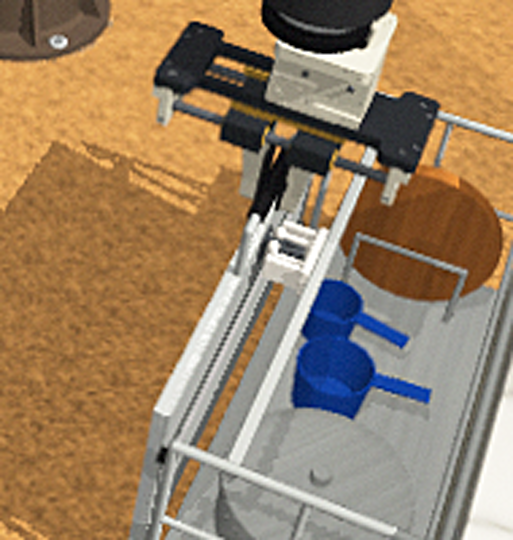

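View pics/side4.png

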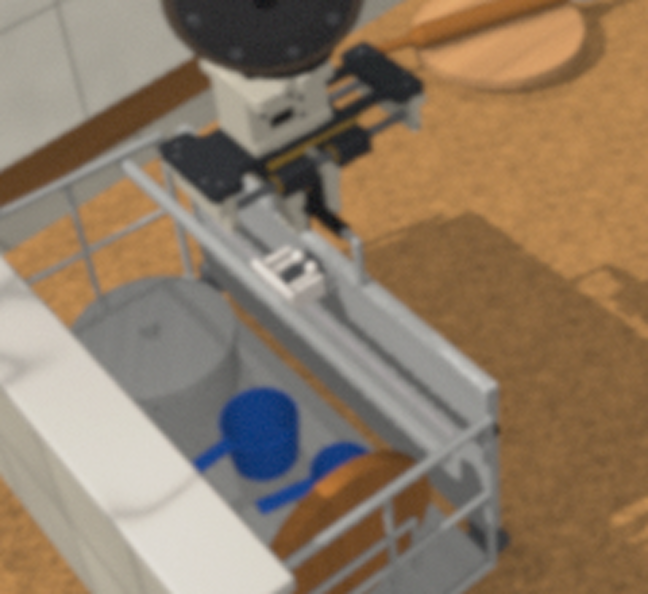

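View pics/wrist4.png

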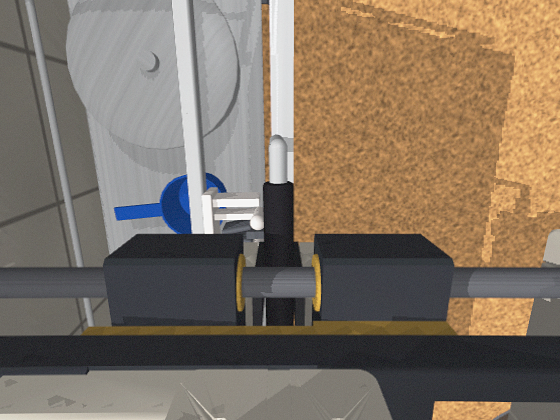

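Run:
```python
from h import *
X=np.array([.1495,.9888,0]);Y=np.array([-.9888,.1495,0]);H=np.array([.554,.367,.05])
for n,uv in [("scene",(290+158/2.7,130+412/2.7)),("side",(90+493/2.7,140+388/2.7)),("scene",(290+176/2.7,130+403/2.7))]:
    c,d=ray(np.load(n+"4.npz"),uv); p=c+d*(.235-c[2])/d[2]; print(n,p,(p-H)@X,(p-H)@Y)
```

```text
scene [0.76213091 0.33294641 0.235     ] -0.0025566217976918768 -0.2108908588639002
side [0.34320142 0.39463301 0.235     ] -0.004190863309783962 0.21256876913540965
scene [0.75048765 0.3427476  0.235     ] 0.005394132562586241 -0.1979127230071068
```

>>> {"method": "drive_tool", "body": {"moves": [[-0.04, 0, 0, 0, 0, 0], [-0.045, 0, 0, 0, 0, 0], [-0.05, 0, 0, 0, 0, 0], [-0.055, 0, 0, 0, 0, 0], [-0.06, 0, 0, 0, 0, 0], [-0.06, 0, 0, 0, 0, 0]]}}

```text
clock: 8.3
tool_pos: [0.5535, 0.3678, 0.2638]
orientation: [179.4, -2.0, -99.0]
force: [-6.9, -28.7, 8.9]
opening: 0.0129
```

```bash
python3 o.py
```

```text
8.3 [0.5535 0.3678 0.2638] [179.36  -1.95 -98.99] F [ -6.92 -28.69   8.91] Fx -29.4 open 0.0129 grasp rack x 0.0013 up 0.2326 a 0.0095 r 0.2326 vel [-0.06 -0.03 -0.04 -0.11  0.03  0.03]
```

>>> {"method": "drive_tool", "body": {"moves": [[-0.05, 0, 0, 0, 0, 0], [-0.04, 0, 0, 0, 0, 0], [-0.032, 0, 0, 0, 0, 0], [-0.024, 0, 0, 0, 0, 0], [-0.016, 0, 0, 0, 0, 0], [-0.008, 0, 0, 0, 0, 0], [0, 0, 0, 0, 0, 0], [0, 0, 0, 0, 0, 0]]}}

```text
clock: 9.1
tool_pos: [0.5535, 0.3674, 0.2639]
orientation: [179.4, -2.0, -99.0]
force: [-2.2, -3.6, 1.4]
opening: 0.0131
```

```bash
python3 o.py
```

```text
9.1 [0.5535 0.3674 0.2639] [179.36  -1.98 -99.  ] F [-2.18 -3.64  1.38] Fx -3.93 open 0.0131 grasp rack x 0.0009 up 0.2327 a 0.0113 r 0.2327 vel [ 0.1   0.25  0.09  0.25 -0.21 -0.01]
```

>>> {"method": "drive_tool", "body": {"moves": [[0, 0, 0, 0, 0, 0], [0, 0, 0, 0, 0, 0], [0.002, 0, 0, 0, 0, 0], [0.004, 0, 0, 0, 0, 0], [0.006, 0, 0, 0, 0, 0], [0.008, 0, 0, 0, 0, 0], [0.01, 0, 0, 0, 0, 0], [0.012, 0, 0, 0, 0, 0]]}}

```text
clock: 9.9
tool_pos: [0.5534, 0.3668, 0.2639]
orientation: [179.4, -1.9, -99.0]
force: [0.3, 6.6, -2.2]
opening: 0.0133
```

```bash
python3 o.py
```

```text
9.9 [0.5534 0.3668 0.2639] [179.38  -1.86 -98.98] F [ 0.33  6.64 -2.18] Fx 6.62 open 0.0133 grasp rack x 0.0003 up 0.2327 a 0.0139 r 0.2327 vel [-0.07 -0.16 -0.17 -0.09  0.23  0.  ]
```

>>> {"method": "drive_tool", "body": {"moves": [[0.008, 0, 0, 0, 0, 0], [0.009, 0, 0, 0, 0, 0], [0.01, 0, 0, 0, 0, 0], [0.011, 0, 0, 0, 0, 0], [0.012, 0, 0, 0, 0, 0]]}}

```text
clock: 10.4
tool_pos: [0.5534, 0.3667, 0.2639]
orientation: [179.4, -1.7, -99.0]
force: [-0.3, 7.7, -2.3]
opening: 0.0128
```

```bash
python3 o.py
```

```text
10.4 [0.5534 0.3667 0.2639] [179.42  -1.69 -98.95] F [-0.26  7.66 -2.34] Fx 7.54 open 0.0128 grasp rack x 0.0002 up 0.2327 a 0.0144 r 0.2327 vel [-0.15 -0.06 -0.15 -0.04  0.07  0.05]
```

>>> {"method": "drive_tool", "body": {"moves": [[0.012, 0, 0, 0, 0, 0], [0.014, 0, 0, 0, 0, 0], [0.016, 0, 0, 0, 0, 0], [0.017, 0, 0, 0, 0, 0]]}}

```text
clock: 10.8
tool_pos: [0.5534, 0.3666, 0.2639]
orientation: [179.5, -1.5, -98.9]
force: [0.5, 9.7, -2.3]
opening: 0.0129
```

```bash
python3 o.py
```

```text
10.8 [0.5534 0.3666 0.2639] [179.47  -1.46 -98.91] F [ 0.46  9.72 -2.32] Fx 9.68 open 0.0129 grasp rack x 0.0 up 0.2327 a 0.0151 r 0.2327 vel [ 0.02 -0.06  0.03 -0.06  0.08  0.16]
```

>>> {"method": "drive_tool", "body": {"moves": [[0.017, 0, 0, 0, 0, 0], [0.017, 0, 0, 0, 0, 0], [0.017, 0, 0, 0, 0, 0], [0.017, 0, 0, 0, 0, 0]]}}

```text
clock: 11.2
tool_pos: [0.5534, 0.3666, 0.264]
orientation: [179.5, -1.2, -98.9]
force: [0.6, 10.2, -3.1]
opening: 0.0129
```

```bash
python3 o.py
```

```text
11.2 [0.5534 0.3666 0.264 ] [179.53  -1.21 -98.86] F [ 0.61 10.18 -3.11] Fx 10.16 open 0.0129 grasp rack x -0.0 up 0.2327 a 0.0154 r 0.2327 vel [-0.    0.06  0.1  -0.04  0.   -0.1 ]
```

>>> {"method": "drive_tool", "body": {"moves": [[0.017, 0, 0, 0, 0, 0], [0.017, 0, 0, 0, 0, 0], [0.017, 0, 0, 0, 0, 0], [0.017, 0, 0, 0, 0, 0], [0.017, 0, 0, 0, 0, 0], [0.017, 0, 0, 0, 0, 0], [0.017, 0, 0, 0, 0, 0]]}}

```text
clock: 11.9
tool_pos: [0.5534, 0.3667, 0.2639]
orientation: [179.6, -1.0, -98.8]
force: [0.4, 10.3, -2.4]
opening: 0.0133
```

```bash
python3 o.py
```

```text
11.9 [0.5534 0.3667 0.2639] [179.58  -0.97 -98.81] F [ 0.4  10.28 -2.43] Fx 10.23 open 0.0133 grasp rack x -0.0001 up 0.2327 a 0.0155 r 0.2327 vel [ 0.12 -0.03 -0.08  0.14  0.02  0.06]
```

>>> {"method": "drive_tool", "body": {"moves": [[0.013, 0, 0, 0, 0, 0], [0.009, 0, 0, 0, 0, 0], [0.005, 0, 0, 0, 0, 0], [0.0, 0, 0, 0, 0, 0], [-0.005, 0, 0, 0, 0, 0], [-0.01, 0, 0, 0, 0, 0], [-0.016, 0, 0, 0, 0, 0], [-0.018, 0, 0, 0, 0, 0]]}}

```text
clock: 12.7
tool_pos: [0.5536, 0.3677, 0.2639]
orientation: [179.5, -1.1, -98.8]
force: [-2.1, -5.3, 1.5]
opening: 0.0132
```

```bash
python3 o.py
```

```text
12.7 [0.5536 0.3677 0.2639] [179.54  -1.14 -98.85] F [-2.11 -5.32  1.48] Fx -5.57 open 0.0132 grasp rack x 0.001 up 0.2327 a 0.0111 r 0.2327 vel [ 0.12  0.03  0.17  0.16 -0.16 -0.03]
```

>>> {"method": "drive_tool", "body": {"moves": [[-0.004, 0, 0, 0, 0, 0], [-0.002, 0, 0, 0, 0, 0], [0, 0, 0, 0, 0, 0], [0, 0, 0, 0, 0, 0], [0, 0, 0, 0, 0, 0]]}}

```text
clock: 13.2
tool_pos: [0.5535, 0.3676, 0.2639]
orientation: [179.5, -1.2, -98.8]
force: [-2.3, -1.0, 0.6]
opening: 0.0133
```

>>> {"method": "drive_tool", "body": {"moves": [[0, 0, 0, 0, 0, 0], [0, 0, 0, 0, 0, 0], [0, 0, 0, 0, 0, 0], [0, 0, 0, 0, 0, 0], [0, 0, 0, 0, 0, 0], [0, 0, 0, 0, 0, 0], [0, 0, 0, 0, 0, 0], [0, 0, 0, 0, 0, 0]], "fingers": 0.1}}

```text
clock: 14.0
tool_pos: [0.5536, 0.3676, 0.2639]
orientation: [179.5, -1.1, -98.8]
force: [-0.6, 0.0, -0.1]
opening: 0.0481
```

```bash
python3 o.py
```

```text
14.0 [0.5536 0.3676 0.2639] [179.54  -1.15 -98.85] F [-0.65  0.04 -0.07] Fx -0.05 open 0.0481 grasp rack x 0.0009 up 0.2327 a 0.0113 r 0.2327 vel [ 0.02 -0.05 -0.04  0.07 -0.15  0.05]
```

Rise straight up and look.

>>> {"method": "drive_tool", "body": {"moves": [[0, 0, -0.06, 0, 0, 0], [0, 0, -0.14, 0, 0, 0], [0, 0, -0.24, 0, 0, 0], [0, 0, -0.36, 0, 0, 0], [0, 0, -0.5, 0, 0, 0], [0, 0, -0.6, 0, 0, 0], [0, 0, -0.65, 0, 0, 0], [0, 0, -0.65, 0, 0, 0]]}}

```text
clock: 14.8
tool_pos: [0.555, 0.3697, 0.3632]
orientation: [179.6, -1.0, -98.8]
force: [0.7, -0.4, 1.1]
opening: 0.0482
```

>>> {"method": "drive_tool", "body": {"moves": [[0.1, 0, 0, 0, 0, 0], [0.25, 0, 0, 0, 0, 0], [0.4, 0, 0, 0, 0, 0], [0.6, 0, 0, 0, 0, 0], [0.8, 0, 0, 0, 0, 0], [0.9, 0, 0, 0, 0, 0], [0.9, 0, 0, 0, 0, 0]]}}

```text
clock: 15.5
tool_pos: [0.5337, 0.2341, 0.3661]
orientation: [179.7, -1.0, -98.9]
force: [-1.4, 1.1, 0.0]
opening: 0.0481
```

```bash
python3 - <<'E'
from plant import vision
from h import *
for n,c in [("scene",(130,370,290,500)),("side",(140,360,90,330))]:
    s=vision.snapshot(n); np.savez(f"{n}5.npz",**s)
    im=s["pixels"][:,:,::-1]
    cv2.imwrite(f"pics/{n}5f.png",im)
    im=cv2.resize(im[c[0]:c[1],c[2]:c[3]],None,fx=2.45,fy=2.45,interpolation=cv2.INTER_CUBIC)
    cv2.imwrite(f"pics/{n}5.png",im)
# blue cups, before/after
for n in ["scene","side"]:
  for k in "05":
    p=np.load(f"{n}{k}.npz")["pixels"].astype(int); m=((p[...,2]>p[...,0]+60)&(p[...,2]>p[...,1]+40)).astype(np.uint8)
    N,l,st,c=cv2.connectedComponentsWithStats(m); print(n,k,[(st[i,4],c[i].round(1)) for i in range(1,N) if st[i,4]>30])
E
python3 o.py
```

```text
scene 0 [(np.int32(1264), array([416.6, 261.2]))]
scene 5 [(np.int32(1260), array([416.6, 261.2]))]
side 0 [(np.int32(780), array([184.7, 300.3])), (np.int32(202), array([204.8, 315.6]))]
side 5 [(np.int32(780), array([184.8, 300.3])), (np.int32(201), array([204.8, 315.6]))]
15.6 [0.5342 0.2361 0.3655] [179.63  -1.01 -98.88] F [ 0.21  0.59 -0.31] Fx 0.62 open 0.0485 grasp rack x -0.1321 up 0.3343 a 0.3915 r 0.3595 vel [ 0.83  0.98  0.6  -0.08 -0.02 -0.15]
```

View pics/scene5.png

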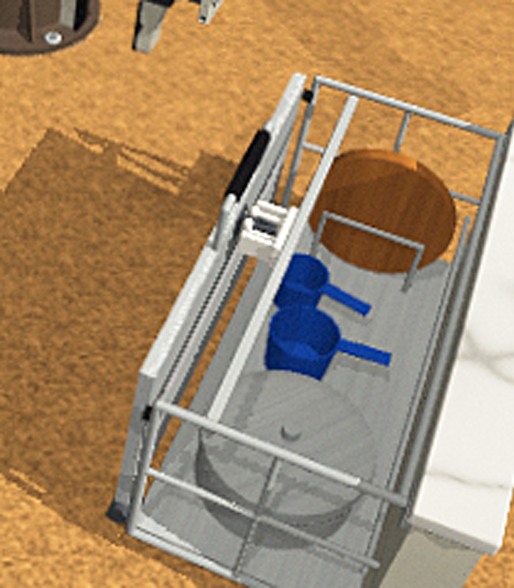

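View pics/side5.png

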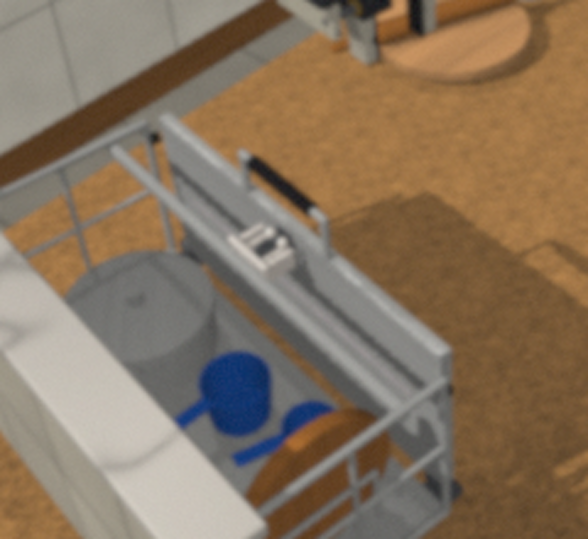

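View pics/scene5f.png

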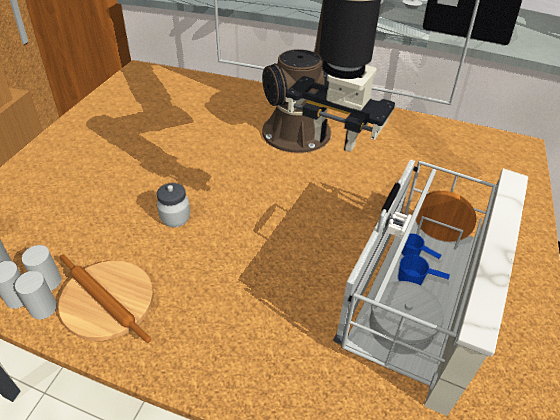

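The flap stands upright against its black stops (scene pixels 350,290 and 415,170). The striker sits in the catch (398,222), and the pot, box and cups have not moved.

>>> {"method": "drive_tool", "body": {"moves": [[0, 0, 0, 0, 0, 0], [0, 0, 0, 0, 0, 0], [0, 0, 0, 0, 0, 0]]}}

```text
clock: 15.9
tool_pos: [0.5342, 0.2367, 0.365]
orientation: [179.6, -1.0, -98.8]
force: [-0.3, 0.2, -1.1]
opening: 0.0484
```

```bash
python3 o.py; python3 -c "
from plant import ticket
print(ticket.close_job())"
```

```text
15.9 [0.5342 0.2367 0.365 ] [179.6   -1.04 -98.85] F [-0.3   0.24 -1.14] Fx 0.2 open 0.0484 grasp rack x -0.1315 up 0.3338 a 0.3904 r 0.3587 vel [-0.04 -0.01 -0.03  0.13 -0.12 -0.01]
the job is handed in; nothing more can be done
None
```

The flap is shut and caught, the catch held a 10 N pull, and the job was handed in at 15.9 s; no verdict was reported.

- **Closing:** I pinched the grip from above, swung the flap up and pressed it home. I judged the snap from position and force, not seen or heard directly. Raising the push from about 21 N to 29 N moved the grip no further, which puts it on its stops.
- **Catch test:** I pulled back slowly through readings of 6.6, 7.5 and 9.7 N and held about 10.2 N for roughly one second. The grip gave about 1 mm and stayed there, so the catch was not dragged open.
- **Letting go:** I eased off, pressed lightly back to the stops (about 5.6 N), opened the fingers and moved clear.
- **Last pictures:** The flap stands upright on both stops with its striker in the catch. The blue cups are within 0.1 pixel of their first positions. The ghee pot and masala dabba look unmoved, but I checked those two only by eye.
- **Disagreement:** My measured grip position at home was about 2.5 mm off the value given for fully shut. I put this down to camera and hinge estimate error.

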